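# Set the stock tags on the bin board

## Robot

A 6-joint arm with a two-finger parallel gripper is mounted at the origin on the work surface. World frame = base frame: x ahead of the robot, y to its left, z up, the work surface at z = 0. Lengths are in m, angles in rad, forces in N, time in s.
With the tool pointing down it reaches from about 0.325 to 0.85 m from the base axis. Payload 4.4 kg.
Tool frame: the origin (TCP) lies at the very end of the fingers, on their centre line; the grasp point (between the pads) lies 19 mm behind it; z points along the fingers, y is the direction in which the jaws open and shut (so a half turn about z gives the same grasp; the last joint's range is limited). The gripper opens to 94 mm and grips with 3 to 60 N. Pads are 16 mm wide; open, the fingers measure 119 mm over their backs; the gripper's body (75 mm by 177 mm) begins 78 mm behind the grasp point.
Start: joints at [-1.411, 0.207, 1.542, -0, 1.393, -0.15], TCP at [0.176, -0.547, 0.205] pointing down, gripper open.
Joint ranges: [-2.73, 2.73], [-0.86, 2.22], [0.23, 2.46], [-1.11, 4.25], [0.08, 2.63], [-2.82, 2.82]. Speed limits (rad/s): [2.79, 2.79, 3.14, 3.14, 3.14, 3.14].

## Interface

Orientations are given as a rotation vector (axis times angle).
In Python, from station import bot gives the robot as it stands.
- The arm moves only by the shell command python3 -m jog 'ROWS'. ROWS is text: rows parted by semicolons, each of 7 numbers parted by spaces: the turn, a rotation vector about the tool's x, y, z in rad, then the shift along the tool's x, y, z in mm, then the finger opening in mm, from 0 to 94. In form: wx wy wz tx ty tz gripper; .... A call has 1 to 20 rows; each row is the pose to reach, as a shift and turn from the pose commanded when the call began, along the tool's axes at that moment; what a row does not reach only later rows make up. A row lasts 1/10 s, in which the tool goes at most 50 mm and 8.59 degrees, less where a joint would pass 70% of its speed; a pose out of reach is approached as far as the arm can. A call with a gripper value outside its range is refused whole. The fingers move at their own pace and stop on an object; the grip force is fixed at half the most. Time passes only in rows, so rows that repeat a pose let the fingers close. It gives the time, the measured TCP pose, the force and the opening at its end, in the units of the state.
- bot.get_state(): the state, without advancing time (a new reading comes with each control period).
- bot.camera(name): name is "side" or "top"; returns a dict with "pixels" (480x640x3 uint8, red, green, blue), "fx", "fy", "cx", "cy" (pixels), "k1" (the pictures are not rectified: a ray, as slopes to the right and down, at radius r is drawn at 1 + k1 r^2 times it, then the intrinsics apply), "xyz" and "attitude" of the camera in the world. Camera axes: x right, y down, z forward; pixel columns grow to the right and rows downward; lengths in m; the calibration is good to about 2 mm. A picture is of the moment at which its call begins. There is no depth.
- bot.finish_job(): hands the job in, once; it reports no verdict.
The state is a dict: "clock": time; "joint_pos": joint angles; "dq": joint speeds; "tau": joint torques, N m; "ee_pos": TCP position; "orientation": TCP orientation; "contact_force": force on the tool from outside, world axes, zero at the start; "moment": the same for the moment, N m; "gripper_width": opening from 0.0 (shut) to 1.0 (fully open).
Only numpy, scipy, OpenCV 4.12 (cv2) and the standard library are available. Lean on these libraries where they do the work, as an engineer would, in place of code of your own. Each camera call takes 0.05 s, during which the arm holds its last target. There are 200 camera calls.

## Task

Push the hinged stock tags over with a fingertip so that only the full bins show the ring: each full bin's tag must lie tipped back towards its bin, ring face up, and each empty or nearly empty bin's tag must lie tipped forward, away from its bin, bar face up. Push gently, pick nothing up, and leave the bins and the things lying around the board where they are.

Things in the scene. Friction and masses are not known exactly. Their poses are not given: they have to be found in the camera images.
- tag_1 (a joint): angle of stock tag 1 about its level hinge: 0 = tipped towards the robot, away from the bin (bar face up, reorder), resting on its stop 45 degrees from upright; 0.785 = upright; 1.571 = tipped towards the bin (ring face up, in stock), resting on its other stop 45 degrees from upright. About 28 g, swings freely, tips over by its own weight once 0.1 rad past upright
- tag_1_hinge (a point): middle of tag 1's hinge line, 70 mm above the table, on a fixed holder 62 mm wide that rises 7 mm above the hinge line at its two ends. Its x axis points level from the tag to its bin, its y axis lies along the hinge and along the row of tags. The bin this tag belongs to is the one straight behind it (bin centre at about x = 140 mm, y = 0 in these axes, its front wall at 85 mm); the next tags are 92 mm to either side
- tag_1_edge (a point): middle of the free upper edge of tag 1, 62 mm from the hinge. The tag is a plain aluminium plate 50 mm wide and 3 mm thick, with a raised black ring on the face towards the robot and a raised black bar on the face towards the bin; the edge is 114 mm above the table at rest on either side, 132 mm when upright
- tag_2 (a joint): angle of stock tag 2 about its level hinge: 0 = tipped towards the robot, away from the bin (bar face up, reorder), resting on its stop 45 degrees from upright; 0.785 = upright; 1.571 = tipped towards the bin (ring face up, in stock), resting on its other stop 45 degrees from upright. About 28 g, swings freely, tips over by its own weight once 0.1 rad past upright
- tag_2_hinge (a point): middle of tag 2's hinge line, 70 mm above the table, on a fixed holder 62 mm wide that rises 7 mm above the hinge line at its two ends. Its x axis points level from the tag to its bin, its y axis lies along the hinge and along the row of tags. The bin this tag belongs to is the one straight behind it (bin centre at about x = 140 mm, y = 0 in these axes, its front wall at 85 mm); the next tags are 92 mm to either side
- tag_2_edge (a point): middle of the free upper edge of tag 2, 62 mm from the hinge. The tag is a plain aluminium plate 50 mm wide and 3 mm thick, with a raised black ring on the face towards the robot and a raised black bar on the face towards the bin; the edge is 114 mm above the table at rest on either side, 132 mm when upright
- tag_3 (a joint): angle of stock tag 3 about its level hinge: 0 = tipped towards the robot, away from the bin (bar face up, reorder), resting on its stop 45 degrees from upright; 0.785 = upright; 1.571 = tipped towards the bin (ring face up, in stock), resting on its other stop 45 degrees from upright. About 28 g, swings freely, tips over by its own weight once 0.1 rad past upright
- tag_3_hinge (a point): middle of tag 3's hinge line, 70 mm above the table, on a fixed holder 62 mm wide that rises 7 mm above the hinge line at its two ends. Its x axis points level from the tag to its bin, its y axis lies along the hinge and along the row of tags. The bin this tag belongs to is the one straight behind it (bin centre at about x = 140 mm, y = 0 in these axes, its front wall at 85 mm); the next tags are 92 mm to either side
- tag_3_edge (a point): middle of the free upper edge of tag 3, 62 mm from the hinge. The tag is a plain aluminium plate 50 mm wide and 3 mm thick, with a raised black ring on the face towards the robot and a raised black bar on the face towards the bin; the edge is 114 mm above the table at rest on either side, 132 mm when upright
- tag_4 (a joint): angle of stock tag 4 about its level hinge: 0 = tipped towards the robot, away from the bin (bar face up, reorder), resting on its stop 45 degrees from upright; 0.785 = upright; 1.571 = tipped towards the bin (ring face up, in stock), resting on its other stop 45 degrees from upright. About 28 g, swings freely, tips over by its own weight once 0.1 rad past upright
- tag_4_hinge (a point): middle of tag 4's hinge line, 70 mm above the table, on a fixed holder 62 mm wide that rises 7 mm above the hinge line at its two ends. Its x axis points level from the tag to its bin, its y axis lies along the hinge and along the row of tags. The bin this tag belongs to is the one straight behind it (bin centre at about x = 140 mm, y = 0 in these axes, its front wall at 85 mm); the next tags are 92 mm to either side
- tag_4_edge (a point): middle of the free upper edge of tag 4, 62 mm from the hinge. The tag is a plain aluminium plate 50 mm wide and 3 mm thick, with a raised black ring on the face towards the robot and a raised black bar on the face towards the bin; the edge is 114 mm above the table at rest on either side, 132 mm when upright
- bin_a: loose white open bin, 110 mm deep (x) by 80 mm wide (y) by 58 mm high, contents up to 5 mm above the rim, standing on the board behind one of the tags; origin at the centre of its underside, 10 mm above the table; FULL, heaped to its rim with brass standoffs
- bin_b: loose white open bin, 110 mm deep (x) by 80 mm wide (y) by 58 mm high, contents up to 5 mm above the rim, standing on the board behind one of the tags; origin at the centre of its underside, 10 mm above the table; FULL, heaped to its rim with grey and black plastic nuts
- bin_c: loose white open bin, 110 mm deep (x) by 80 mm wide (y) by 58 mm high, contents up to 5 mm above the rim, standing on the board behind one of the tags; origin at the centre of its underside, 10 mm above the table; EMPTY
- bin_d: loose white open bin, 110 mm deep (x) by 80 mm wide (y) by 58 mm high, contents up to 5 mm above the rim, standing on the board behind one of the tags; origin at the centre of its underside, 10 mm above the table; NEARLY EMPTY (two brass standoffs on its floor): counts as empty
- spool_mid (a point): centre of a steel solder spool, 48 mm across and 40 mm high, standing on the table left of the board; leave alone
- meter_mid (a point): centre of a black hand multimeter, 150 x 78 x 36 mm, lying on the table right of the board; leave alone
- driver_mid (a point): grip of a screwdriver lying on the table left of the board; leave alone
Not all that is in view belongs to the job. Leave any blue or red look-alike of the bin_a alone.

How it is judged:
By the outcome, as a careful person would: the job done as asked, in the order asked, and still so for the second after the job is handed in, with the robot touching nothing.
It also fails if it takes over 54 s, if anything falls off the work surface, if the arm or the gripper's body presses on something with over 40 N, if the wrist force passes 120 N, or if a joint passes its speed limit or range.

## Working session

There is one attempt and no reset: what is moved stays moved. The work goes in short steps, Python scripts to look and compute and a shell command to move; the robot and the scene stay as the last step left them, time stands still between calls to the robot, and variables do not carry over. Pictures are saved under pics/ and viewed, about 8 in all and at most 12, crops included, and the job is handed in when it is done.

```bash
mkdir -p pics
cat > h.py <<'E'
import numpy as np, cv2
from station import bot
from scipy.spatial.transform import Rotation as R
def rot(a):
    a=np.array(a,float)
    return a if a.shape==(3,3) else (R.from_rotvec(a).as_matrix() if a.size==3 else R.from_quat(a).as_matrix())
def ray(c,u,v):
    x,y=(u-c["cx"])/c["fx"],(v-c["cy"])/c["fy"]; X,Y=x,y
    for _ in range(20):
        s=1+c["k1"]*(X*X+Y*Y); X,Y=x/s,y/s
    return np.array(c["xyz"]),rot(c["attitude"])@np.array([X,Y,1])
def onz(c,u,v,z):
    o,d=ray(c,u,v); return o+d*(z-o[2])/d[2]
def proj(c,p):
    q=rot(c["attitude"]).T@(np.array(p)-np.array(c["xyz"])); x,y=q[:2]/q[2]; s=1+c["k1"]*(x*x+y*y)
    return np.array([c["cx"]+c["fx"]*x*s,c["cy"]+c["fy"]*y*s])
def snap(name,f):
    c=bot.camera(name); cv2.imwrite(f"pics/{f}.png",c["pixels"][:,:,::-1]); return c
E
python3 - <<'E'
from h import *
for n in("top","side"):
    c=snap(n,n+"0"); print({k:v for k,v in c.items() if k!="pixels"})
print(bot.get_state())
E
```

```text
{'fx': 507.4619947795963, 'fy': 507.4619947795963, 'cx': 318.0662324269073, 'cy': 244.58525314169617, 'k1': -0.0926028649773173, 'xyz': array([0.41714485, 0.0953639 , 1.41866253]), 'attitude': array([-2.14947804,  2.17398519, -0.11187704])}
{'fx': 513.9372660794962, 'fy': 513.9372660794962, 'cx': 320.62006761498094, 'cy': 243.94300566165978, 'k1': -0.0341595745620922, 'xyz': array([0.00971085, 0.65480277, 0.91853637]), 'attitude': array([-1.04085336,  2.4678616 , -1.00466034])}
{'clock': 0.1, 'joint_pos': array([-1.41051298e+00,  2.07321308e-01,  1.54280164e+00, -4.79872830e-06,
        1.39349929e+00, -1.50502267e-01]), 'dq': array([ 0.00033724, -0.00105267, -0.00344447, -0.00022167, -0.00055668,
       -0.00180565]), 'tau': array([-5.89948631e-04, -3.71862566e+01, -2.82291806e+01,  6.99926913e-02,
        3.11995915e-02, -5.91886374e-05]), 'ee_pos': array([ 0.17570797, -0.54673253,  0.20441906]), 'orientation': array([-3.10173373e+00, -4.85905805e-01,  2.29945953e-05]), 'contact_force': array([-0.17387163,  0.92975477,  0.07016127]), 'moment': array([ 0.08936608,  0.02681692, -0.00260099]), 'gripper_width': 1.0011537493899978}
```

View pics/top0.png

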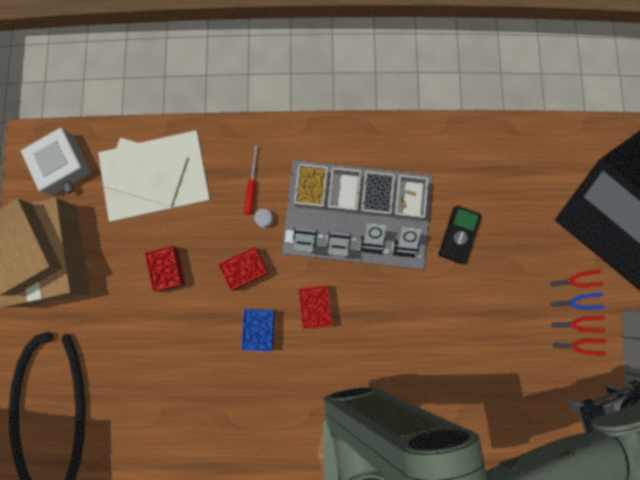

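View pics/side0.png

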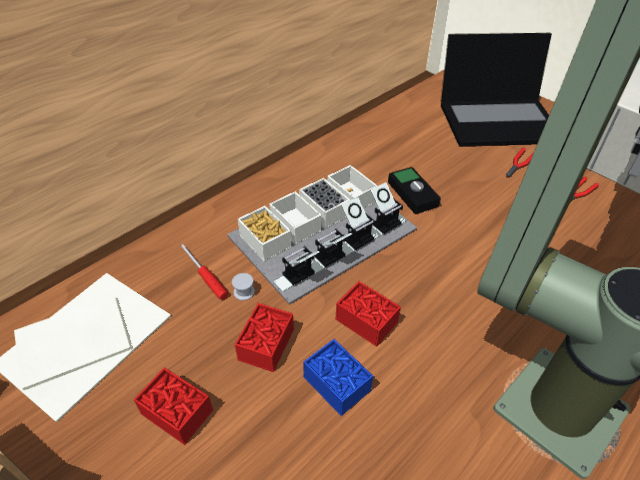

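Candidates: bins, left to right in the top picture, are brass full (311,185), empty (345,188), nuts full (378,192) and two standoffs (411,196). The red and blue boxes at (164,268), (243,268), (315,306) and (258,330) are look-alikes to leave alone. The tags are at (304,238), (339,243), (374,233) and (409,238); the first two appear to show bars and the last two rings. I'll check this in one crop.

Run:
```python
from h import *
a=cv2.imread("pics/top0.png")[150:280,275:445]; b=cv2.imread("pics/side0.png")[155:305,225:425]
a=cv2.resize(a,(523,400),interpolation=3)
a=cv2.resize(cv2.imread("pics/top0.png")[155:275,275:435],(800,600),interpolation=cv2.INTER_CUBIC)
cv2.imwrite("pics/c1.png",a)
cv2.imwrite("pics/c2.png",cv2.resize(b,(800,600),interpolation=cv2.INTER_CUBIC))
```

```text
(no output)
```

View pics/c1.png

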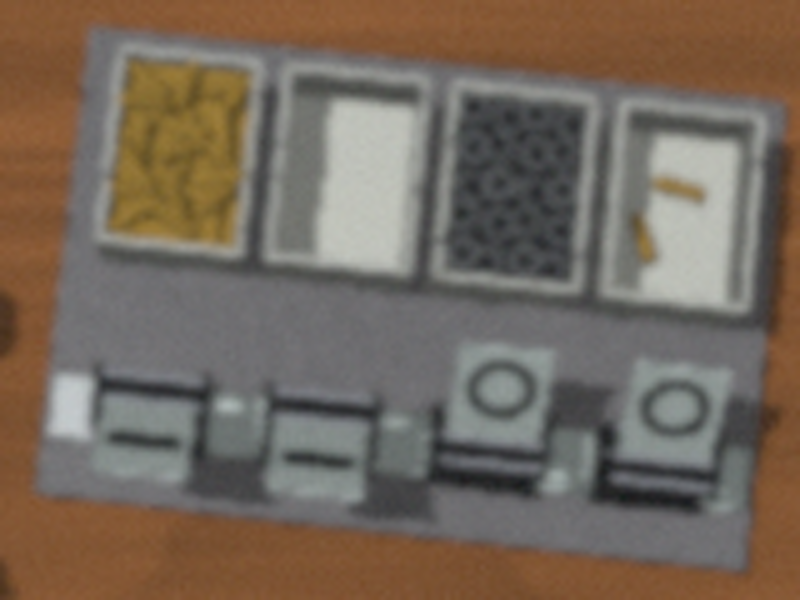

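View pics/c2.png

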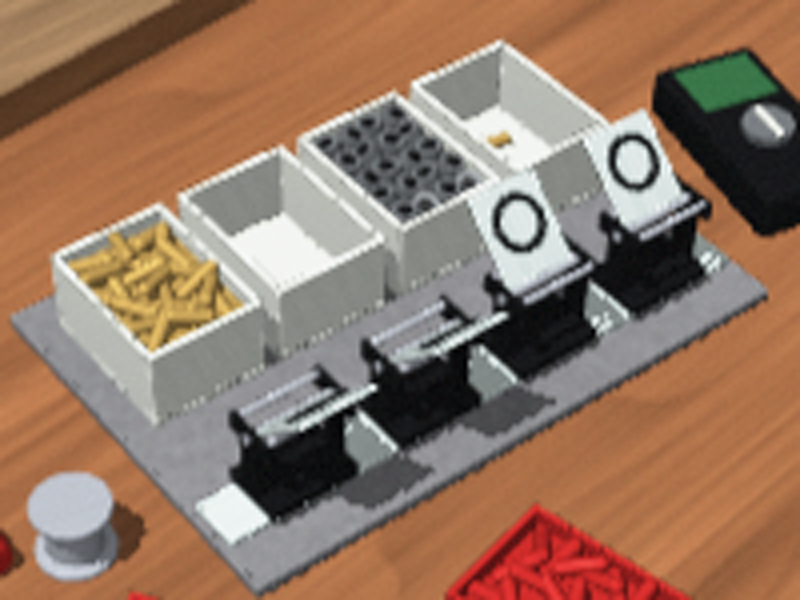

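The crops agree with that: tag L1 (brass, full) shows the bar and must flip to ring. L2 (empty) shows the bar and L3 (nuts, full) the ring, so both are fine. R4 (two standoffs) shows the ring and must flip to bar. L1's free edge is at about crop (141,475) and R4's at (682,365).

```bash
cat >> h.py <<'E'
def crop(u,v): return 275+u/5,155+v/5
def totool(p): # shift in tool axes, mm, from current pose
    s=bot.get_state(); return (rot(s["orientation"]).T@(np.array(p)-s["ee_pos"])*1000).round(1)
E
python3 - <<'E'
from h import *
c=bot.camera("top"); sd=bot.camera("side")
P=[onz(c,*crop(*q),.114) for q in((141,475),(315,496),(507,346),(682,364))]
for p in P: print(p.round(4))
d=(P[0]-P[1]+P[2]-P[3]); d/=np.linalg.norm(d); x=np.array([d[1],-d[0],0]); print("y",d,"x",x,np.degrees(np.arctan2(x[1],x[0])))
H=[P[0]+.044*x,P[1]+.044*x,P[2]-.044*x,P[3]-.044*x]
for h in H: print(h.round(4),(H[0]-h)@d)
# side check: predicted edge pixels in the c2 crop (x4)
for p in P: print((proj(sd,p)-[225,155])*4)
for n,p in {"L1 above":H[0]-.08*x,"L1 push":H[0]-.06*x,"L1 end":H[0]+.025*x,"R4 start":H[3]+.075*x,"R4 end":H[3]-.025*x}.items():
    p=p.copy();p[2]=.095; print(n,p.round(3),totool(p))
print(rot(bot.get_state()["orientation"]).round(3).tolist(), (rot(bot.get_state()["orientation"]).T@x).round(3))
E
```

```text
[0.5476 0.1417 0.114 ]
[0.5356 0.0519 0.114 ]
[ 0.6127 -0.0491  0.114 ]
[ 0.6023 -0.1401  0.114 ]
y [0.12296564 0.99241093 0.        ] x [ 0.99241093 -0.12296564  0.        ] -7.0632892741594295
[0.5912 0.1363 0.114 ] 0.0
[0.5793 0.0465 0.114 ] 0.09053218416970028
[ 0.5691 -0.0437  0.114 ] 0.18133212819526048
[ 0.5586 -0.1347  0.114 ] 0.27295213000996904
[344.03641486 402.06544976]
[476.56813409 330.56286199]
[500.0443951  180.35013964]
[613.94236493 120.86498537]
L1 above [0.512 0.146 0.095] [ 531.9 -557.   110.6]
L1 push [0.532 0.144 0.095] [ 550.1 -548.6  110.6]
L1 end [0.616 0.133 0.095] [ 627.2 -512.8  110.6]
R4 start [ 0.633 -0.144  0.095] [ 558.6 -243.7  110.2]
R4 end [ 0.534 -0.132  0.095] [ 467.9 -285.8  110.3]
[[0.952, 0.306, -0.0], [0.306, -0.952, 0.001], [0.0, -0.001, -1.0]] [ 0.907  0.421 -0.   ]
```

```bash
python3 -m jog '0 0 0.15 45 -20 0 0; 0 0 0.3 90 -40 0 0; 0 0 0.43 135 -60 0 0; 0 0 0.43 559 -244 0 0; 0 0 0.43 559 -244 0 0; 0 0 0.43 559 -244 0 0; 0 0 0.43 559 -244 0 0; 0 0 0.43 559 -244 0 0; 0 0 0.43 559 -244 0 0; 0 0 0.43 559 -244 0 0; 0 0 0.43 559 -244 0 0; 0 0 0.43 559 -244 0 0; 0 0 0.43 559 -244 0 0; 0 0 0.43 559 -244 0 0; 0 0 0.43 559 -244 0 0; 0 0 0.43 559 -244 0 0; 0 0 0.43 559 -244 0 0; 0 0 0.43 559 -244 0 0'
python3 - <<'E'
from h import *
s=bot.get_state(); print(s["clock"],s["ee_pos"],s["contact_force"],s["gripper_width"]); print(rot(s["orientation"]).round(3).tolist())
print(totool([.633,-.144,.095]),totool([.534,-.132,.095]))
snap("side","s1")
E
```

```text
clock: 2.0
ee_pos: [0.6327, -0.1455, 0.2057]
orientation: [3.136, -0.19, 0.0]
contact_force: [-0.0, 0.6, -0.3]
gripper_width: 0.003
2.0 [ 0.63268459 -0.1454942   0.20572488] [-0.04306455  0.61325442 -0.30620899] 0.002992654061483615
[[0.993, -0.121, 0.0], [-0.121, -0.993, -0.0], [0.0, 0.0, -1.0]]
[ 1.000e-01 -1.500e+00  1.107e+02] [-99.6  -1.5 110.7]
```

View pics/s1.png

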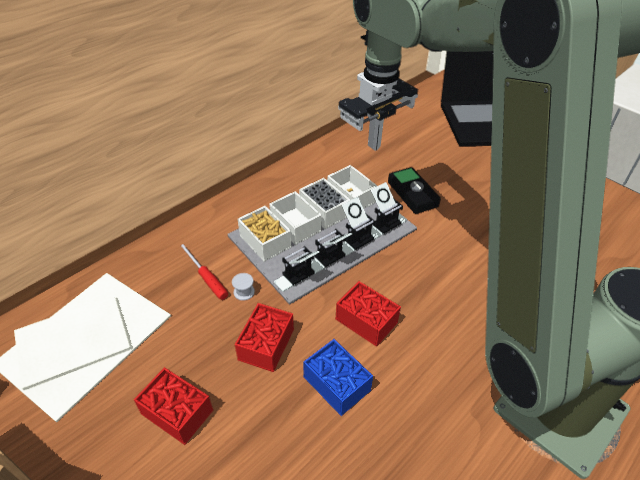

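The closed fingertip, at (376,148), hovers behind tag R4. I'll go down and push it gently forward.

```bash
python3 -m jog '0 0 0 0 -1 40 0; 0 0 0 0 -1 80 0; 0 0 0 0 -1 105 0; 0 0 0 0 -1 110 0; 0 0 0 -10 -1 110 0; 0 0 0 -18 -1 110 0; 0 0 0 -24 -1 110 0; 0 0 0 -30 -1 110 0; 0 0 0 -36 -1 110 0; 0 0 0 -42 -1 110 0; 0 0 0 -48 -1 110 0; 0 0 0 -54 -1 110 0; 0 0 0 -60 -1 110 0; 0 0 0 -66 -1 110 0; 0 0 0 -72 -1 110 0; 0 0 0 -77 -1 110 0; 0 0 0 -77 -1 110 0; 0 0 0 -77 -1 110 0; 0 0 0 -77 -1 110 0'
python3 -m jog '0 0 0 4 0 -10 0; 0 0 0 6 0 -40 0; 0 0 0 0 0 -90 0; 0 0 0 0 0 -110 0; 0 0 0 0 0 -110 0'
python3 - <<'E'
from h import *
b=snap("side","s2")["pixels"][155:305,225:425,::-1]; cv2.imwrite("pics/c3.png",cv2.resize(b,(600,450),interpolation=2))
for p in((.512,.146,.2),(.616,.133,.2)): print(totool(p))
E
```

```text
clock: 3.95
ee_pos: [0.5574, -0.1341, 0.0956]
orientation: [3.136, -0.187, 0.001]
contact_force: [1.4, 0.7, -0.6]
gripper_width: 0.005
clock: 4.45
ee_pos: [0.5607, -0.1353, 0.2113]
orientation: [3.133, -0.187, 0.016]
contact_force: [1.2, -0.5, -0.3]
gripper_width: 0.007
[ -79.9 -273.1    7.3]
[  24.9 -272.6    7.9]
```

View pics/c3.png

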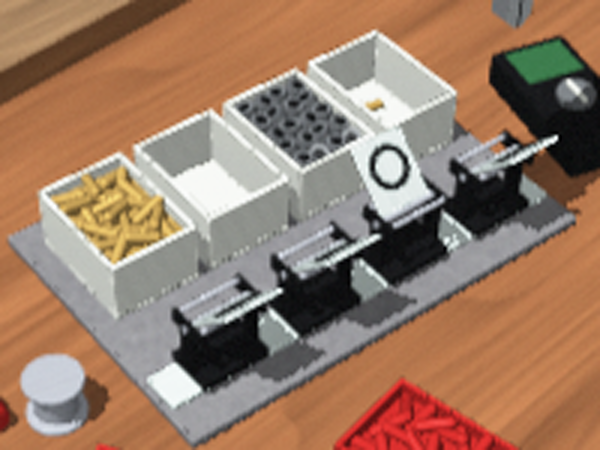

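R4 now lies forward (crop ~(505,155)) and the rest is unchanged. Next I'll move over to the robot side of tag L1.

```bash
python3 -m jog '0 0 0 -40 -40 0 0; 0 0 0 -80 -80 0 0; 0 0 0 -80 -120 0 0; 0 0 0 -80 -165 0 0; 0 0 0 -80 -210 0 0; 0 0 0 -80 -250 0 0; 0 0 0 -80 -273 0 0; 0 0 0 -80 -273 0 0; 0 0 0 -80 -273 30 0; 0 0 0 -80 -273 70 0; 0 0 0 -80 -273 105 0; 0 0 0 -80 -273 112 0; 0 0 0 -80 -273 112 0'
python3 - <<'E'
from h import *
s=bot.get_state(); print(s["ee_pos"],s["contact_force"]); print(totool((.512,.146,.095)),totool((.593,.136,.095)))
E
```

```text
clock: 5.8
ee_pos: [0.5082, 0.1454, 0.0913]
orientation: [3.135, -0.189, -0.008]
contact_force: [-1.0, 0.3, 0.3]
gripper_width: -0.0
[0.50820062 0.14541349 0.09134563] [-1.04931964  0.25991012  0.26633512]
[ 3.7 -1.  -3.7] [85.3 -0.8 -4.1]
```

```bash
python3 -m jog '0 0 0 10 0 -3 0; 0 0 0 20 0 -3 0; 0 0 0 26 0 -3 0; 0 0 0 32 0 -3 0; 0 0 0 38 0 -3 0; 0 0 0 44 0 -3 0; 0 0 0 50 0 -3 0; 0 0 0 56 0 -3 0; 0 0 0 62 0 -3 0; 0 0 0 68 0 -3 0; 0 0 0 74 0 -3 0; 0 0 0 80 0 -3 0; 0 0 0 85 0 -3 0; 0 0 0 85 0 -3 0; 0 0 0 85 0 -3 0; 0 0 0 85 0 -3 0'
python3 -m jog '0 0 0 -4 0 -10 0; 0 0 0 -8 0 -40 0; 0 0 0 -20 0 -90 0; 0 0 0 -60 0 -130 0; 0 0 0 -110 50 -140 0; 0 0 0 -140 90 -140 0; 0 0 0 -150 130 -140 0; 0 0 0 -150 170 -140 0; 0 0 0 -150 200 -140 0; 0 0 0 -150 200 -140 0; 0 0 0 -150 200 -140 0'
python3 - <<'E'
from h import *
b=snap("side","s3")["pixels"][155:305,225:425,::-1]; cv2.imwrite("pics/c4.png",cv2.resize(b,(600,450),interpolation=2))
snap("top","t3")
E
```

```text
clock: 7.4
ee_pos: [0.5943, 0.1365, 0.0964]
orientation: [3.136, -0.187, -0.001]
contact_force: [0.0, -0.4, -1.0]
gripper_width: 0.004
clock: 8.5
ee_pos: [0.4216, -0.0445, 0.2371]
orientation: [-3.135, 0.19, -0.002]
contact_force: [0.3, 0.1, -0.5]
gripper_width: 0.005
```

View pics/c4.png

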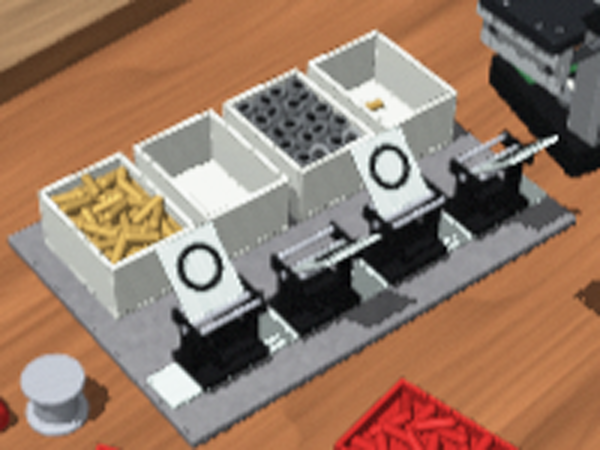

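View pics/t3.png

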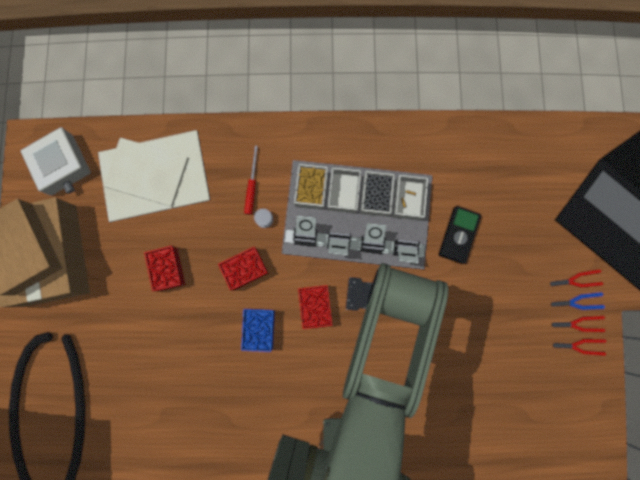

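The tags now read, left to right: ring (305,228), bar (339,243), ring (374,233), bar (408,250). The bins and surroundings haven't moved and the arm is clear, so I'll hand the job in.

```bash
python3 -c "
from station import bot
print(bot.finish_job())"
```

```text
the job is handed in; nothing more can be done
None
```

All four stock tags now show the right face, and the job is handed in at about 8.6 s of the 54 s limit. With the gripper shut, I tipped the tag of the nearly empty bin (bin_d) forward to bar. I then tipped the tag of the full brass bin (bin_a) back to ring. The other two tags were already right, so I left them alone.

The last side and top pictures show, left to right, ring (brass, full), bar (empty), ring (nuts, full) and bar (two standoffs). The bins and the things around the board look unmoved, and the arm was clear of everything. The force readings I took, at the end of each move, were 1–2 N.

One check disagreed slightly. The two forward-lying tag edges, projected from the top view into the side view, fell about 5 px off. I put this down to those tags being seen nearly edge-on. Both pushes still tipped their tags over as planned.

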